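Roll the sample vial onto the code reader's line

TASK

Roll the amber vial that lies on the code reader's pale pad onto the red line by pushing its top sideways with the fingertips, so that it comes to rest lying along the line and centred on it; then press the reader's green button fully down and let it go. Let the vial roll rather than slide, and do not lift it. Leave the blue-capped vial and the other things where they are.

Things in the scene. Friction and masses are not known exactly. Their poses are not given: they have to be found in the camera images.
- amber_vial: Lying cylinder 28 mm in diameter, 92 mm long, amber-brown with a white cap at its +x end, about 70 g. Origin at its centre, on its axis; x along the axis. A white label strip (own +z) faces up at the start. It lies 50 to 75 mm to one side of the line. Rolled by a finger on its top, its centre moves half as far as the finger; the slightly soft pad stops it soon when let go.
- line_mid (a point): The middle of the red line (150 mm long, 6 mm wide) on the reader's fixed flat pad, at the pad's surface, 12 mm above the table. Its x runs along the line, its y across it in the pad's plane, z up. The pad is pale blue-grey, 160 mm along x and 300 mm along y.
- start_top (a point): Centre of the top face of the green round push button (28 mm in diameter) on the reader's cream console, a block 40 mm high along the pad's far (+x) side. The top face stands 62 mm above the table when released and is pressed straight down; a dark display lies beside it.
- start (a joint): Travel of the green button in m: 0 released, 0.006 fully down. A spring pushes it back; fully down takes about 5 N.
- blue_vial: Another vial of the same size and kind, pale blue with a blue cap, lying on the pad on the other side of the line from the amber one, 50 to 75 mm off it. Leave it. Origin at its centre, x along its axis.
- dish: Shut petri dish, 90 mm in diameter, 16 mm high, on the table past the pad's +y end. Leave it. Origin under its centre.
- jar: Small jar with a red lid, 50 mm in diameter, 62 mm high, past the pad's -y end. Leave it. Origin under its centre.
- pen: Black and blue marker pen, 130 mm long, 13 mm thick, lying in front of the pad. Leave it. Origin under its centre.
- slide_box: Blue box of slides, 80 x 32 x 20 mm, beside the console on the +y side. Leave it. Origin under its centre.
- tube_rack: Orange rack of small tubes, 60 x 100 x 40 mm, beside the console on the -y side. Leave it. Origin under its centre.
There are look-alikes about, which are no part of the job. Leave any purple look-alike of the amber_vial alone.

How it is judged (in metres and radians):
On the way, in this order (a step that is already met when the one before it is completed fails the run):
1. the amber vial rolls over, its label underneath, still on the pad (angle between amber_vial's own z axis and vertical above 2.2 rad and z of amber_vial in the frame of line_mid below 0.02 m), for 0.05 s.
2. the amber vial rests along the red line (y of amber_vial in the frame of line_mid between -0.008 and 0.008 m and x of amber_vial in the frame of line_mid between -0.03 and 0.03 m and angle between the x axis of amber_vial and the x axis of line_mid, either way round below 0.15 rad and z of amber_vial in the frame of line_mid between 0.01 and 0.02 m and linear speed of amber_vial below 0.01 m/s), for 0.3 s.
3. the green button is pressed down with the vial on the line (all of step 2 and value of joint start above 0.0045 m), for 0.05 s.
At the end, for the whole second after the job is handed in: Amber vial still on the pad, centre within 8 mm of the red line (30 mm of its middle along it), axis within 0.15 rad of it; button pressed 4.5 mm or more while the vial lay there, now released; blue-capped vial within 12 mm, other things within 20 mm of their starts (all of step 2 and value of joint start below 0.001 m and distance of blue_vial from where it was at the start of the episode below 0.012 m and distance of each of dish, jar, pen, slide_box, tube_rack from where it was at the start of the episode below 0.02 m); the robot touches nothing.
It fails at once if the amber vial is lifted off the pad or carried (z of amber_vial in the frame of line_mid above 0.026 m).
It fails at once if the amber vial falls off the pad (z of amber_vial in the frame of line_mid below 0.006 m).
It fails at once if the blue-capped vial is moved more than 12 mm (distance of blue_vial from where it was at the start of the episode above 0.012 m).
It fails at once if another bystander is moved more than 20 mm (distance of any of dish, jar, pen, slide_box, tube_rack from where it was at the start of the episode above 0.02 m).
It also fails if it takes over 45 s, if anything falls off the work surface, if the arm or the gripper's body presses on something with over 40 N, if the wrist force passes 120 N, or if a joint passes its speed limit or range.

ROBOT

A 6-joint arm with a two-finger parallel gripper is mounted at the origin on the work surface. World frame = base frame: x ahead of the robot, y to its left, z up, the work surface at z = 0. Lengths are in mm, angles in degrees, forces in N, time in s.
With the tool pointing down it reaches from about 425 to 925 mm from the base axis. Payload 12.5 kg.
Tool frame: the origin (TCP) lies on the centre line of the jaws, within the pads' length; the fingertips stand tip_extent ahead of it and the grasp point (between the pads) lies 6 mm ahead of it (tip_extent is the distance from the TCP to the fingertips, in mm); z points along the fingers, y is the line along which they close (so a half turn about z gives the same grasp; the last joint's range is limited). The gripper opens to 85 mm and grips with 20 to 120 N. Pads are 22 mm wide; open, the fingers measure 114 mm over their backs; the gripper's body (76 mm by 85 mm) begins 54 mm behind the grasp point. The pads swing forward as they close: fully open they stand 13 mm farther back than shut.
Start: joints at [68.148, 28.126, 89.318, -0, 62.55, -6.05], TCP at [170.18, 601.402, 228.627] pointing down, gripper open.
Joint ranges: [-177.58, 177.58], [-47.91, 125.51], [2.72, 160], [-65.01, 245.01], [3.68, 167.84], [-153.87, 153.87]. Speed limits (degrees/s): [127.2, 127.2, 159.86, 180, 180, 180].

INTERFACE

Orientations are given as [roll, pitch, yaw] about the fixed x, y, z axes, in that order (R = Rz(yaw) Ry(pitch) Rx(roll)).
In Python, from rig import read_state, grab_frame, hand_in, tip_extent gives the robot as it stands.
- The arm moves only by the tool apply_moves, never from a script. Its argument "targets" is text: rows parted by semicolons, each of 4 numbers parted by spaces: the shift along the world's x, y, z in mm, then the turn about the world's z in degrees. In form: tx ty tz yaw; .... A call has 1 to 12 rows; each row is the pose to reach, as a shift and turn from the pose commanded when the call began; what a row does not reach only later rows make up. A row lasts 1/10 s, in which the tool goes at most 50 mm and 8.59 degrees, less where a joint would pass 70% of its speed; a pose out of reach is approached as far as the arm can. A call with a gripper value outside its range is refused whole. "gripper" is the opening in per cent of the stroke, from 0 (shut) to 100 (fully open), set as the call begins (left out, the last holds). The fingers move at their own pace and stop on an object; the grip force is fixed at half the most. Time passes only in rows, so rows that repeat a pose let the fingers close. It gives the time, the measured TCP pose, the force, the opening and the grip force at its end, in the units of the state.
- read_state(): the state, without advancing time (a new reading comes with each control period).
- grab_frame(name): name is "side" or "top"; returns a dict with "img" (400x640x3 uint8, red, green, blue), "z_map" (400x640 float32, mm along the optical axis (not along the pixel's ray), 0 where there is no reading), "fx", "fy", "cx", "cy" (pixels), "cam_to_world" (4x4, takes a point from camera to world coordinates). Camera axes: x right, y down, z forward; pixel columns grow to the right and rows downward; lengths in mm; the calibration is good to about 2 mm. A picture is of the moment at which its call begins.
- hand_in(): hands the job in; it is judged then, once.
The state is a dict: "clock": time; "q": joint angles; "qvel": joint speeds; "effort": joint torques, N m; "tcp_pos": TCP position; "orientation": TCP orientation; "contact_force": force on the tool from outside, world axes, zero at the start; "moment": the same for the moment, N m; "opening": finger opening in mm; "grip_force": force on a finger pad.
Only numpy, scipy, OpenCV 4.12 (cv2) and the standard library are available. Lean on these libraries where they do the work, as an engineer would, in place of code of your own. Each camera call takes 0.05 s, during which the arm holds its last target. There are 200 camera calls.

## Working session

There is one attempt and no reset: what is moved stays moved. The work goes in short steps, Python scripts to look and compute and a tool call to move; the robot and the scene stay as the last step left them, time stands still between calls to the robot, and variables do not carry over. Pictures are saved under pics/ and viewed, at most 10 in all, crops included, and the job is handed in when it is done.

Besides the shell and the picture viewer there is one more tool, called after "Call:" as name(argument=value, ...) on one line, values as JSON. apply_moves: Moves the arm, as the interface text tells. Its arguments: {"type":"object","properties":{"targets":{"type":"string"},"gripper":{"type":"number"}},"required":["targets"]}

```bash
mkdir -p pics
cat > h.py <<'E'
import numpy as np, cv2
from rig import *
def w(f,u,v,z=None):
    """pixel -> world, by depth or at given world height z"""
    T=np.array(f["cam_to_world"]); r=np.array([(u-f["cx"])/f["fx"],(v-f["cy"])/f["fy"],1.])
    d=T[:3,:3]@r; o=T[:3,3]
    s=float(f["z_map"][int(v),int(u)]) if z is None else (z-o[2])/d[2]
    return o+s*d
E
python3 - <<'E'
from h import *
print(read_state(), tip_extent if not callable(tip_extent) else tip_extent())
for n in("top","side"):
    f=grab_frame(n); np.save(f"{n}.npy",f,allow_pickle=True)
    cv2.imwrite(f"pics/{n}0.png",f["img"][:,:,::-1])
E
```

```text
{'clock': 0.0, 'q': array([ 6.81480220e+01,  2.81659759e+01,  8.93503316e+01, -5.75165483e-06,
        6.25519754e+01, -6.05052229e+00]), 'qvel': array([-0.01553652, -0.02855763, -0.06024044, -0.01747594, -0.02677172,
       -0.03862981]), 'effort': array([-4.64845070e-03, -6.18466187e+01, -2.61578321e+01, -2.81201746e-04,
        4.15077564e-03,  4.68897940e-05]), 'tcp_pos': array([170.07922298, 601.1626896 , 228.00668776]), 'orientation': array([-1.79932097e+02, -7.19232078e-03,  1.64198543e+02]), 'contact_force': array([-0.61577249,  1.07809088, -0.45427674]), 'moment': array([ 0.08244496, -0.04693778, -0.01520014]), 'grip_force': 0.0, 'opening': 85.21753887656786} 25.0
```

View pics/top0.png

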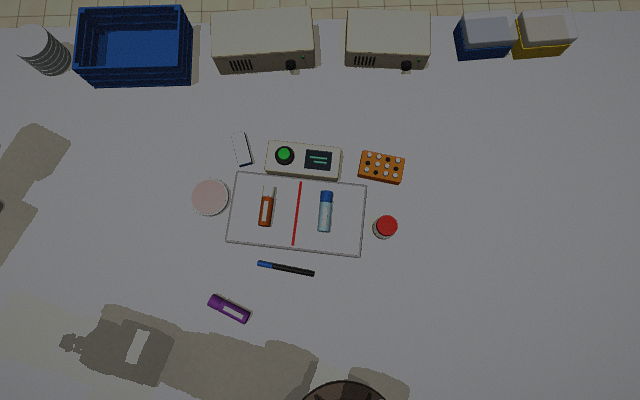

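View pics/side0.png

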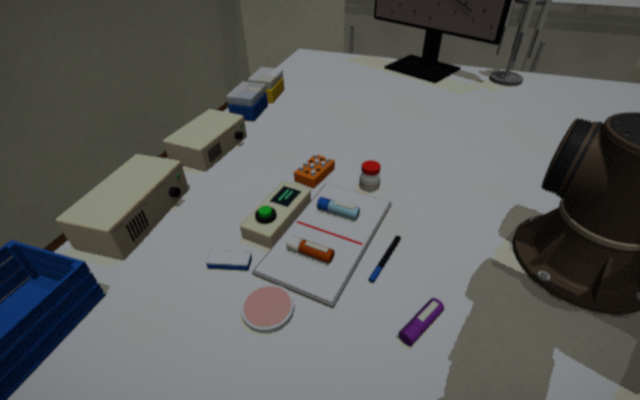

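The top view shows amber vial near (266,206), red line from (300,182) to (293,245), blue vial (326,211) and green button (284,155). I'll enlarge that area.

Run:
```python
from h import *
f=np.load("top.npy",allow_pickle=True).item()
c=f["img"][130:260,220:380,::-1]
cv2.imwrite("pics/crop.png",cv2.resize(c,(800,650)[:1]+(650,),interpolation=cv2.INTER_CUBIC)[:600])
print(np.round(f["cam_to_world"],3),f["fx"])
```

```text
[[-3.00000e-02 -9.79000e-01  2.01000e-01  3.37829e+02]
 [-1.00000e+00  3.00000e-02 -4.00000e-03  3.82020e+01]
 [-3.00000e-03 -2.01000e-01 -9.79000e-01  8.75574e+02]
 [ 0.00000e+00  0.00000e+00  0.00000e+00  1.00000e+00]] 380.9456798984321
```

View pics/crop.png

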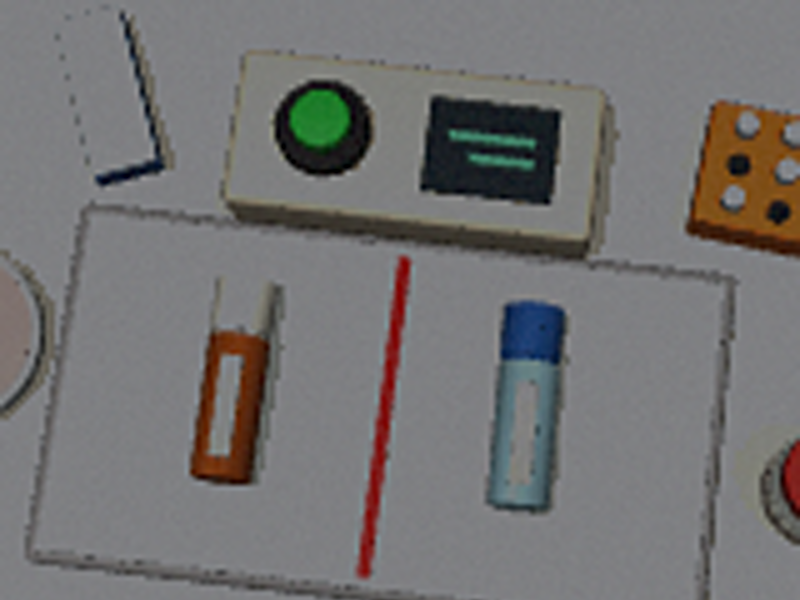

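Run:
```python
from h import *
f=np.load("top.npy",allow_pickle=True).item()
P=lambda u,v,z:w(f,220+u/5-.4,130+v/5-.4,z)
a,b=P(404,258,12),P(363,576,12); print("line",a,b,np.linalg.norm(a-b))
c,d=P(243,278,26),P(222,482,26); print("vial",c,d,np.linalg.norm(c-d))
print("axis top",P(232,400,40), "depth top",w(f,220+232/5,130+390/5))
g=P(319,119,62); print("btn",g,w(f,284,154))
x=(a-b)/np.linalg.norm(a-b); y=np.array([-x[1],x[0],0]); m=(a+b)/2
print("line ang",np.degrees(np.arctan2(x[1],x[0])),"vial ang",np.degrees(np.arctan2(*(c-d)[1::-1])))
print("vial in line",((c+d)/2-m)@x,((c+d)/2-m)@y)
p,q=P(532,303,26),P(518,510,26); print("blue in line",((p+q)/2-m)@x,((p+q)/2-m)@y,np.linalg.norm(p-q))
```

```text
line [560.6889386  80.7636129  12.       ] [413.07825288 102.11739003  12.        ] 149.14723711245443
vial [549.85451427 154.14555399  26.        ] [455.8301192  163.77181185  26.        ] 94.51588072248225
axis top [490.54934284 157.25217785  40.        ] depth top [494.11666292 156.33398036  40.16248505]
btn [613.05111396 115.08636154  62.        ] [612.22356384 113.92993046  60.162398  ]
line ang -8.231464793693783 vial ang -5.845599190258048
vial in line 6.127566081418007 69.10744197788203
blue in line 9.045016273960426 -64.20757546068668 95.29986475002518
```

Call:
apply_moves(targets="334 -434 -100 -81;334 -434 -100 -81;334 -434 -100 -81;334 -434 -100 -81;334 -434 -100 -81;334 -434 -100 -81;334 -434 -100 -81;334 -434 -100 -81;334 -434 -100 -81;334 -434 -100 -81;334 -434 -100 -81;334 -434 -100 -81", gripper=30)

```text
clock: 1.3
tcp_pos: [506.5, 163.7, 127.4]
orientation: [-180.0, 0.0, 83.0]
contact_force: [0.1, 0.6, -0.2]
opening: 26.0
grip_force: 0.0
```

Call:
apply_moves(targets="0 0 0 0;0 0 0 0;0 0 0 0")

```text
clock: 1.6
tcp_pos: [503.4, 168.5, 128.9]
orientation: [180.0, -0.0, 83.3]
contact_force: [-0.4, 0.4, -0.1]
opening: 25.7
grip_force: 0.0
```

Run:
```python
from h import *
import rig
print(rig.tip_extent() if callable(rig.tip_extent) else rig.tip_extent)
f=grab_frame("side")
cv2.imwrite("pics/s1.png",cv2.resize(f["img"][100:310,210:430,::-1],None,fx=2.8,fy=2.8,interpolation=cv2.INTER_CUBIC))
```

```text
25.0
```

View pics/s1.png

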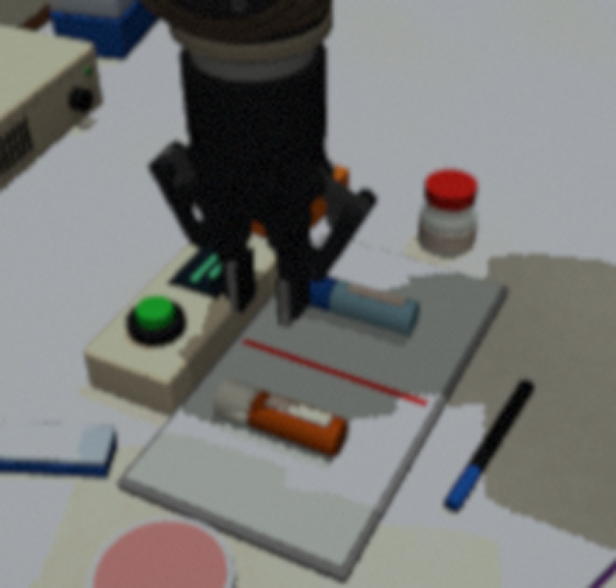

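Call:
apply_moves(targets="0 0 -20 0;0 0 -40 0;0 0 -48 0;0 0 -48 0;0 0 -48 0")

```text
clock: 2.15
tcp_pos: [504.3, 167.8, 81.2]
orientation: [180.0, -0.0, 83.2]
contact_force: [0.5, -1.2, -0.7]
opening: 25.8
grip_force: 0.0
```

The view shows the two fingertips above the vial, side by side along its axis; label up. Now I'll descend to contact.

Call:
apply_moves(targets="0 0 -4 0;0 0 -8 0;0 0 -8 0;0 0 -8 0")

```text
clock: 2.55
tcp_pos: [504.2, 167.4, 72.7]
orientation: [180.0, 0.0, 83.2]
contact_force: [0.2, 0.9, 0.0]
opening: 25.9
grip_force: 0.0
```

Call:
apply_moves(targets="0 0 -2 0;0 0 -4 0;0 0 -4 0;0 0 -4 0")

```text
clock: 2.95
tcp_pos: [504.2, 167.4, 68.6]
orientation: [-180.0, 0.0, 83.2]
contact_force: [0.4, -0.3, 0.3]
opening: 25.7
grip_force: 0.0
```

Call:
apply_moves(targets="0 0 -1 0;0 0 -2 0;0 0 -2 0;0 0 -2 0")

```text
clock: 3.35
tcp_pos: [504.2, 167.4, 66.6]
orientation: [180.0, 0.0, 83.2]
contact_force: [0.1, -0.2, -0.0]
opening: 25.5
grip_force: 0.0
```

Call:
apply_moves(targets="0 0 -1 0;0 0 -1.5 0;0 0 -1.5 0;0 0 -1.5 0")

```text
clock: 3.75
tcp_pos: [504.2, 167.4, 65.1]
orientation: [180.0, 0.0, 83.2]
contact_force: [0.1, 0.7, 0.4]
opening: 25.5
grip_force: 0.0
```

Call:
apply_moves(targets="0 0 -0.5 0;0 0 -1 0;0 0 -1 0;0 0 -1 0")

```text
clock: 4.15
tcp_pos: [504.2, 167.4, 64.1]
orientation: [180.0, -0.0, 83.2]
contact_force: [0.0, 0.3, 0.2]
opening: 25.8
grip_force: 0.0
```

Call:
apply_moves(targets="0 0 -0.5 0;0 0 -1 0;0 0 -1 0;0 0 -1 0")

```text
clock: 4.55
tcp_pos: [504.2, 167.4, 63.1]
orientation: [180.0, 0.0, 83.2]
contact_force: [0.1, 0.7, 0.0]
opening: 25.5
grip_force: 0.0
```

Call:
apply_moves(targets="0 0 -0.5 0;0 0 -1 0;0 0 -1 0;0 0 -1 0")

```text
clock: 4.95
tcp_pos: [504.2, 167.4, 62.1]
orientation: [180.0, 0.0, 83.2]
contact_force: [-0.4, -0.1, -0.3]
opening: 25.8
grip_force: 0.0
```

Run:
```python
from h import *
f=grab_frame("side")
cv2.imwrite("pics/s2.png",cv2.resize(f["img"][180:280,250:360,::-1],None,fx=6,fy=6,interpolation=cv2.INTER_CUBIC))
```

```text
(no output)
```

View pics/s2.png

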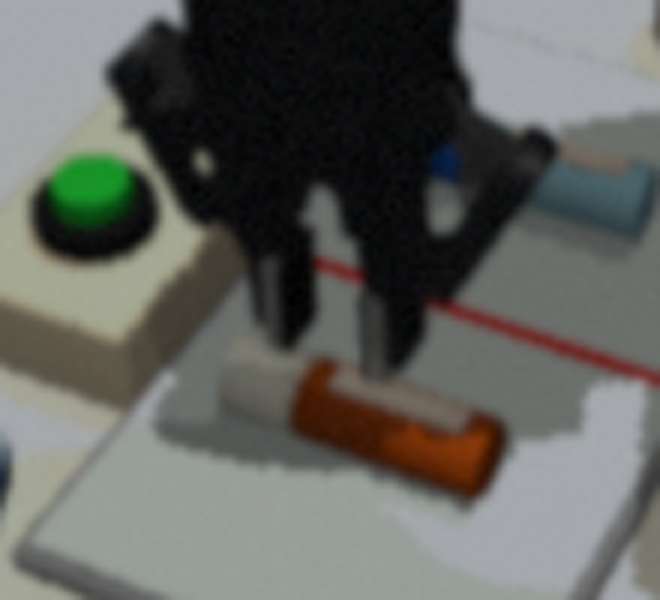

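Tips at about (285,345) and (375,375) in the crop, just over the cap and the label's top. I'll continue down gently.

Call:
apply_moves(targets="0 0 -0.5 0;0 0 -1 0;0 0 -1 0;0 0 -1 0")

```text
clock: 5.4
tcp_pos: [504.2, 167.4, 61.1]
orientation: [180.0, 0.0, 83.2]
contact_force: [-0.3, 1.4, -0.5]
opening: 25.6
grip_force: 0.0
```

Call:
apply_moves(targets="0 0 -0.5 0;0 0 -1 0;0 0 -1 0;0 0 -1 0")

```text
clock: 5.8
tcp_pos: [504.2, 167.4, 60.1]
orientation: [180.0, 0.0, 83.2]
contact_force: [0.4, -0.2, -0.2]
opening: 25.6
grip_force: 0.0
```

Call:
apply_moves(targets="0 0 -0.5 0;0 0 -1 0;0 0 -1 0;0 0 -1 0")

```text
clock: 6.2
tcp_pos: [504.2, 167.4, 59.1]
orientation: [180.0, 0.0, 83.2]
contact_force: [0.6, 0.2, -0.5]
opening: 25.5
grip_force: 0.0
```

Call:
apply_moves(targets="0 0 -0.5 0;0 0 -1 0;0 0 -1 0;0 0 -1 0")

```text
clock: 6.6
tcp_pos: [504.2, 167.4, 58.1]
orientation: [180.0, 0.0, 83.2]
contact_force: [0.2, -0.3, 0.3]
opening: 25.5
grip_force: 0.0
```

Run:
```python
from h import *
f=grab_frame("side")
cv2.imwrite("pics/s3.png",cv2.resize(f["img"][200:270,260:350,::-1],None,fx=8,fy=8,interpolation=cv2.INTER_CUBIC))
for u,vs in((297,range(224,250,2)),(313,range(226,256,2))):
    for v in vs: print(u,v,np.round(w(f,u,v),1) ,f["img"][v,u])
```

```text
297 224 [518.1 171.5  98.9] [20 19 20]
297 226 [517.2 174.1  96.7] [15 16 17]
297 228 [516.7 175.8  93.4] [16 16 17]
297 230 [517.4 175.   87.5] [12 13 14]
297 232 [517.  176.5  84.1] [15 14 12]
297 234 [517.5 176.1  78.6] [17 17 20]
297 236 [516.8 178.2  75.7] [22 22 22]
297 238 [517.3 177.9  70.3] [29 29 30]
297 240 [518.1 176.8  63.8] [90 89 83]
297 242 [527.1 157.8  37.2] [102 102  94]
297 244 [525.8 161.5  35.8] [101 101  92]
297 246 [525.3 163.3  32.2] [92 90 81]
297 248 [524.6 165.4  29.1] [86 83 75]
313 226 [483.6 182.5 113.8] [ 9 10 11]
313 228 [483.9 182.2 108.8] [12 15 13]
313 230 [483.5 183.5 105.3] [ 8 10  9]
313 232 [484.1 182.3  99.2] [37 37 37]
313 234 [484.8 180.9  92.9] [45 45 43]
313 236 [485.1 180.6  87.6] [49 48 47]
313 238 [485.3 180.4  82.4] [50 50 48]
313 240 [485.7 179.7  76.6] [54 54 52]
313 242 [485.7 180.2  72. ] [60 61 59]
313 244 [485.4 181.2  68. ] [71 69 66]
313 246 [493.3 161.3  40.4] [96 87 78]
313 248 [492.  165.1  39.2] [76 47 33]
313 250 [491.6 166.6  35.5] [70 27  3]
313 252 [489.9 171.2  35.3] [72 29  7]
313 254 [489.8 172.1  30.8] [70 30  7]
```

View pics/s3.png

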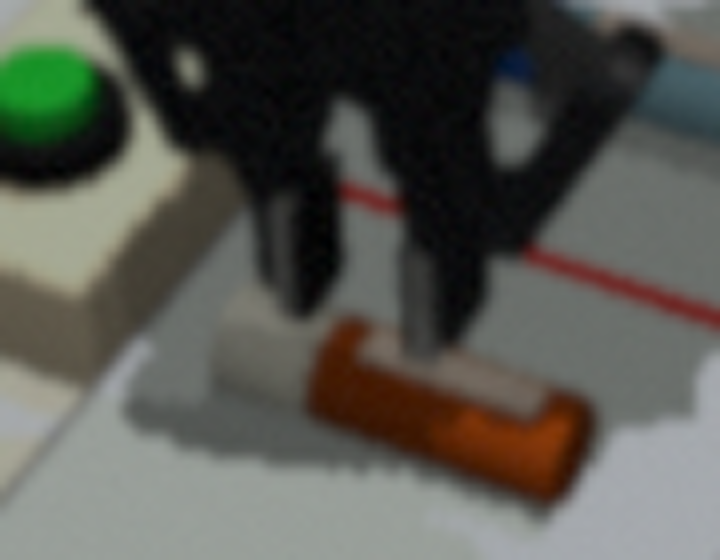

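The tips are in front of nothing and about 20 mm above the vial (near-face bottom at z≈63), so they don't yet touch; I'll go on down.

Call:
apply_moves(targets="0 0 -3 0;0 0 -6 0;0 0 -9 0;0 0 -12 0;0 0 -12 0;0 0 -12 0")

```text
clock: 7.25
tcp_pos: [504.2, 167.4, 46.0]
orientation: [-180.0, 0.0, 83.2]
contact_force: [0.2, 0.9, -0.6]
opening: 25.6
grip_force: 0.0
```

Run:
```python
from h import *
f=grab_frame("side"); s=read_state(); print(s["tcp_pos"],s["contact_force"])
for u,vs in((297,range(238,256)),(313,range(242,264))):
    for v in vs: print(u,v,np.round(w(f,u,v),1) ,f["img"][v,u])
```

```text
[504.19042827 167.40154834  46.11602305] [ 1.11240995 -0.01095649 -0.02730008]
297 238 [517.  178.5  70.9] [22 22 24]
297 239 [517.6 177.6  67.3] [26 27 25]
297 240 [517.4 178.3  65.4] [31 32 31]
297 241 [518.3 176.7  61. ] [31 31 31]
297 242 [519.  175.6  57.1] [33 32 32]
297 243 [517.5 179.   58.3] [42 44 41]
297 244 [518.7 176.8  53.1] [67 67 62]
297 245 [525.1 163.3  35.1] [86 84 77]
297 246 [525.3 163.2  32.1] [89 87 77]
297 247 [524.8 164.6  30.9] [89 86 77]
297 248 [524.2 166.4  30.2] [86 83 75]
297 249 [523.8 167.6  28.7] [82 79 72]
297 250 [524.  167.6  25.9] [76 73 67]
297 251 [524.9 166.   21.2] [73 72 67]
297 252 [525.9 164.2  16.3] [78 81 76]
297 253 [526.4 163.4  12.4] [82 85 82]
297 254 [526.3 164.1  10.3] [84 88 85]
297 255 [524.9 167.4  11.4] [85 88 85]
313 242 [485.3 181.2  73.1] [53 53 52]
313 243 [485.4 181.   70.4] [55 55 53]
313 244 [485.7 180.5  67.2] [57 58 56]
313 245 [485.3 181.7  66. ] [55 57 56]
313 246 [485.3 182.   63.7] [58 57 55]
313 247 [486.1 180.   58.9] [61 61 60]
313 248 [485.8 181.1  57.4] [63 61 59]
313 249 [485.5 182.   55.8] [64 56 52]
313 250 [485.9 181.2  52.2] [66 43 33]
313 251 [490.6 169.3  35.9] [67 31  9]
313 252 [490.4 170.1  34. ] [67 25  3]
313 253 [490.2 170.9  32.1] [65 25  1]
313 254 [489.9 171.9  30.5] [64 27  6]
313 255 [489.5 172.9  28.9] [57 22  3]
313 256 [489.7 172.7  25.9] [57 27 12]
313 257 [489.6 173.1  23.6] [59 43 36]
313 258 [490.5 170.9  18.2] [75 71 67]
313 259 [492.5 166.3   9.7] [86 89 85]
313 260 [491.1 169.9  11.2] [102 107 103]
313 261 [490.4 171.8  10.7] [129 135 130]
313 262 [489.9 173.3   9.6] [147 154 149]
313 263 [488.6 177.   11.2] [152 158 153]
```

Call:
apply_moves(targets="0 0 -4 0;0 0 -8 0;0 0 -8 0;0 0 -8 0")

```text
clock: 7.7
tcp_pos: [504.1, 167.4, 38.0]
orientation: [-180.0, 0.0, 83.2]
contact_force: [-0.2, -0.1, -0.6]
opening: 25.6
grip_force: 0.0
```

Call:
apply_moves(targets="0 0 -1 0;0 0 -1.5 0;0 0 -1.5 0")

```text
clock: 8.0
tcp_pos: [504.3, 167.4, 36.8]
orientation: [180.0, -0.0, 83.2]
contact_force: [-0.6, 0.5, 1.7]
opening: 25.4
grip_force: 0.9
```

Call:
apply_moves(targets="0 0 -1 0;0 0 -1 0;0 0 -1 0")

```text
clock: 8.3
tcp_pos: [504.4, 167.6, 36.3]
orientation: [179.9, -0.0, 83.2]
contact_force: [-1.2, 1.9, 10.3]
opening: 25.7
grip_force: 5.2
```

Call:
apply_moves(targets="0 0 0.4 0;-0.3 -3 0.4 0;-0.6 -6 0.4 0;-0.9 -9 0.4 0;-1.2 -12 0.4 0;-1.5 -15 0.4 0;-1.8 -18 0.4 0;-2.1 -21 0.4 0;-2.4 -24 0.4 0;-2.7 -27 0.4 0;-3 -30 0.4 0;-3 -30 0.4 0")

```text
clock: 9.5
tcp_pos: [500.3, 137.2, 36.9]
orientation: [-179.9, 0.0, 83.2]
contact_force: [-6.8, 0.8, 16.4]
opening: 25.4
grip_force: 8.4
```

Call:
apply_moves(targets="0 0 0 0")

```text
clock: 9.6
tcp_pos: [500.3, 137.4, 36.9]
orientation: [-179.9, 0.0, 83.2]
contact_force: [-7.1, 0.2, 17.4]
opening: 25.6
grip_force: 8.4
```

```bash
cat > v.py <<'E'
from h import *
def amber():
    """amber body pixels in top view -> fitted long axis, in line frame"""
    f=grab_frame("side"); hsv=cv2.cvtColor(f["img"],cv2.COLOR_RGB2HSV)
    m=(hsv[...,0]<14)&(hsv[...,1]>170)&(hsv[...,2]>35)
    v,u=np.nonzero(m); P=np.array([w(f,a,b) for a,b in zip(u,v)])
    k=(P[:,2]>12)&(P[:,2]<45)&(abs(P[:,1]-100)<100)&(P[:,0]>430)&(P[:,0]<530); return P[k]
E
python3 - <<'E'
from v import *
P=amber(); s=read_state(); print(s["tcp_pos"],s["contact_force"],len(P),P.min(0),P.max(0))
f=grab_frame("side"); cv2.imwrite("pics/s4.png",cv2.resize(f["img"][180:270,250:370,::-1],None,fx=6,fy=6,interpolation=cv2.INTER_CUBIC))
E
```

```text
[500.30671063 137.42845364  36.87471385] [-8.02708609  1.38871473 17.15852149] 376 [453.27228851 135.40810165  23.9479313 ] [518.04227128 163.18749859  42.45743211]
```

View pics/s4.png

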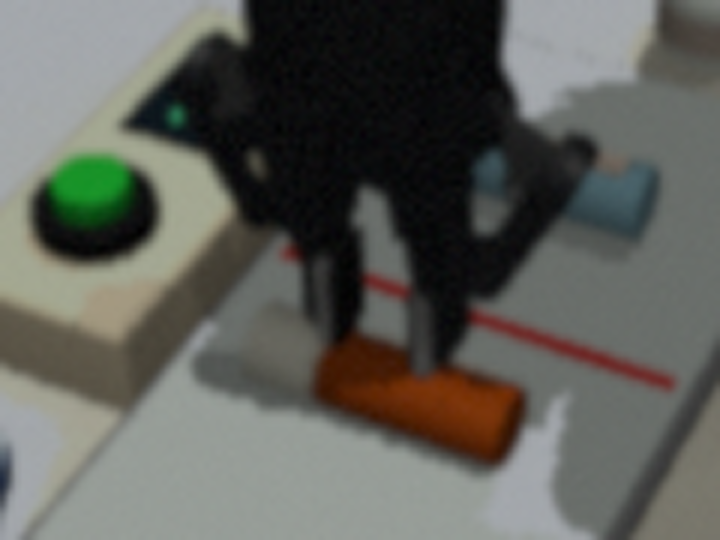

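Vial rolled roughly half-way of the stroke (label out of view on the far side). Lift, measure by a cylinder fit, then the next stroke.

Call:
apply_moves(targets="0 0 5 0;0 0 12 0;1 8 14 0;2 16 14 0;2 16 14 0;2 16 14 0")

```text
clock: 10.3
tcp_pos: [503.0, 153.8, 49.8]
orientation: [-180.0, 0.0, 83.2]
contact_force: [0.4, 0.2, 0.9]
opening: 25.8
grip_force: 0.0
```

```bash
cat >> v.py <<'E'
from scipy.optimize import least_squares
A=np.array([560.7,80.8]);B=np.array([413.1,102.1]);M=(A+B)/2;X=(A-B)/np.linalg.norm(A-B);Y=np.array([-X[1],X[0]])
def fit():
    P=amber(); q=np.c_[(P[:,:2]-M)@X,(P[:,:2]-M)@Y,P[:,2]-26]
    r=lambda p:np.hypot((q[:,1]-p[0]-p[1]*q[:,0])*np.cos(np.arctan(p[1])),q[:,2]-p[2])-14
    s=least_squares(r,[np.median(q[:,1]),0,0],loss="soft_l1")
    k=abs(r(s.x))<4; xr=np.percentile(q[k,0],[1,99])
    y,t,dz=s.x; print("line frame y at x=0 %.1f, at x=10 %.1f, ang %.1f deg, dz %.1f, amber x-range"%(y,y+10*t,np.degrees(np.arctan(t)),dz),xr.round(),len(q))
    for x in(0,10): print("world axis",(M+X*x+Y*(y+t*x)).round(1))
E
python3 -c "
from v import *
fit(); print(read_state()['tcp_pos'],read_state()['clock'])"
```

```text
line frame y at x=0 52.5, at x=10 52.7, ang 1.4 deg, dz -1.1, amber x-range [-41.  22.] 357
world axis [494.4 143.4]
world axis [504.3 142.2]
[502.9976836  153.56564468  49.74561622] 10.35
```

Call:
apply_moves(targets="0 -2 -9 0;0 -2 -13 0;0 -2 -13.5 0;-0.4 -6 -13.5 0;-0.9 -10 -13.5 0;-1.4 -14 -13.5 0;-1.9 -18 -13.5 0;-2.4 -22 -13.5 0;-2.8 -26 -13.5 0;-3.3 -30 -13.5 0;-3.7 -33 -13.5 0;-3.7 -33 -13.5 0")

```text
clock: 11.55
tcp_pos: [498.8, 120.0, 36.9]
orientation: [-179.9, 0.0, 83.2]
contact_force: [-5.6, 0.6, 15.7]
opening: 25.6
grip_force: 8.2
```

Call:
apply_moves(targets="0 0 5 0;0 0 12 0;1 7 13 0;2 14 13 0;2 14 13 0;2 14 13 0")

```text
clock: 12.15
tcp_pos: [501.3, 134.8, 49.3]
orientation: [-180.0, 0.0, 83.2]
contact_force: [-0.2, -0.6, 0.3]
opening: 25.4
grip_force: 0.0
```

```bash
python3 -c "
from v import *
fit(); print(read_state()['tcp_pos'],read_state()['clock'])"
```

```text
line frame y at x=0 36.4, at x=10 36.6, ang 0.9 deg, dz -1.0, amber x-range [-40.  22.] 362
world axis [492.1 127.5]
world axis [502.  126.2]
[501.3195107  134.56128754  49.26434893] 12.2
```

Call:
apply_moves(targets="0 0 -9 0;0 0 -12 0;0 0 -12.8 0;-0.5 -4 -12.8 0;-1 -8 -12.8 0;-1.5 -12 -12.8 0;-2 -16 -12.8 0;-2.5 -20 -12.8 0;-3 -24 -12.8 0;-3.5 -28 -12.8 0;-4 -33 -12.8 0;-4 -33 -12.8 0")

```text
clock: 13.4
tcp_pos: [496.8, 100.9, 36.8]
orientation: [-179.9, 0.0, 83.2]
contact_force: [-4.4, 0.4, 11.4]
opening: 25.8
grip_force: 5.7
```

Call:
apply_moves(targets="0 0 5 0;0 0 12 0;1 7 13 0;2 15 13 0;2 15 13 0;2 15 13 0")

```text
clock: 14.0
tcp_pos: [499.4, 116.8, 49.5]
orientation: [-180.0, 0.0, 83.2]
contact_force: [-0.2, 0.1, 0.1]
opening: 25.9
grip_force: 0.0
```

```bash
python3 -c "
from v import *
fit(); print(read_state()['tcp_pos'],read_state()['clock'])"
```

```text
line frame y at x=0 19.7, at x=10 19.8, ang 0.7 deg, dz -1.0, amber x-range [-40.  22.] 354
world axis [489.7 111. ]
world axis [499.6 109.7]
[499.33491935 116.62104217  49.51329161] 14.05
```

Call:
apply_moves(targets="0 2 -9 0;0 2 -12 0;0 2 -12.7 0;-0.5 -2 -12.7 0;-1 -6 -12.7 0;-1.5 -10 -12.7 0;-2 -14 -12.7 0;-2.5 -18 -12.7 0;-3 -22 -12.7 0;-3.5 -26 -12.7 0;-4.2 -31 -12.7 0;-4.2 -31 -12.7 0")

```text
clock: 15.25
tcp_pos: [494.7, 84.9, 37.0]
orientation: [-179.9, 0.0, 83.2]
contact_force: [-3.1, 0.3, 8.1]
opening: 25.5
grip_force: 3.9
```

Call:
apply_moves(targets="0 0 5 0;0 0 12 0;1 6 13 0;2 14 13 0;2 14 13 0;2 14 13 0")

```text
clock: 15.85
tcp_pos: [497.2, 99.8, 49.8]
orientation: [-180.0, 0.0, 83.2]
contact_force: [0.1, 0.2, 0.3]
opening: 25.5
grip_force: 0.0
```

```bash
python3 -c "
from v import *
fit(); print(read_state()['tcp_pos'],read_state()['clock'])
f=np.load('side.npy',allow_pickle=True).item(); i=f['img'].astype(int)
m=(i[...,0]>110)&(i[...,1]<70)&(i[...,2]<70); v,u=np.nonzero(m)
P=np.array([w(f,a,b,12) for a,b in zip(u,v)]); Q=np.c_[(P[:,:2]-M)@X,(P[:,:2]-M)@Y]; k=(abs(Q[:,0])<70)&(abs(Q[:,1])<15)
print('line in side cam (y slope,offset)',np.polyfit(Q[k,0],Q[k,1],1),k.sum())
g=grab_frame('side'); cv2.imwrite('pics/s5.png',cv2.resize(g['img'][180:270,250:370,::-1],None,fx=6,fy=6,interpolation=cv2.INTER_CUBIC))"
```

```text
line frame y at x=0 2.8, at x=10 3.0, ang 1.0 deg, dz -1.1, amber x-range [-40.  21.] 266
world axis [487.3  94.2]
world axis [497.2  93. ]
[497.15209677  99.62774718  49.83111631] 15.9
line in side cam (y slope,offset) [-0.00681232 -2.05725397] 77
```

View pics/s5.png

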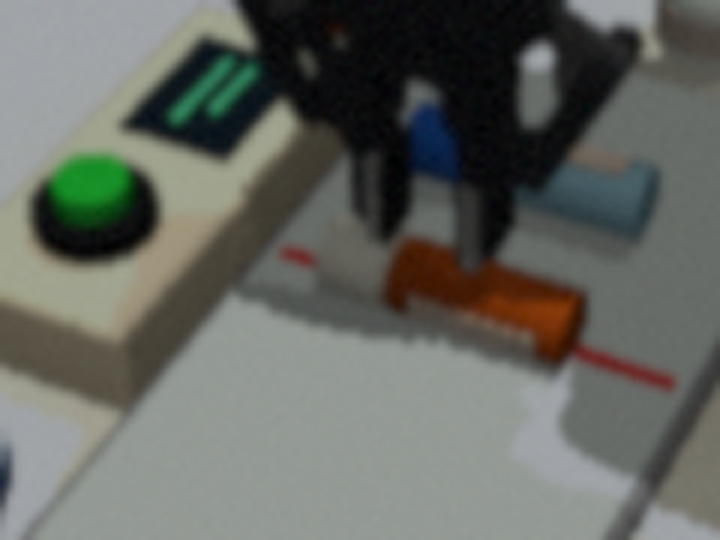

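The vial lies almost on the line (visible at (295,255) and (630,365)), about 4–5 mm on the near side per the same camera; a short trim stroke of 9 mm.

Call:
apply_moves(targets="0 0 -9 0;0 0 -12 0;0 0 -13 0;-0.3 -2 -13 0;-0.6 -4 -13 0;-0.9 -6 -13 0;-1.1 -8 -13 0;-1.3 -9 -13 0;-1.3 -9 -13 0;-1.3 -9 -8 0;-1.3 -9 0 0;-1.3 -9 20 0")

```text
clock: 17.15
tcp_pos: [495.4, 90.3, 69.7]
orientation: [-179.9, 0.0, 83.2]
contact_force: [0.8, 0.0, 0.8]
opening: 25.5
grip_force: 0.0
```

```bash
python3 -c "
from v import *
fit(); print(read_state()['tcp_pos'],read_state()['clock'])"
```

```text
line frame y at x=0 -1.8, at x=10 -1.5, ang 1.6 deg, dz -1.1, amber x-range [-40.  22.] 228
world axis [486.6  89.7]
world axis [496.6  88.6]
[496.72130671  90.44514312  72.92983467] 17.2
```

Vial is within 1 mm of the line (side-camera line at y −2.0). Now the button.

Call:
apply_moves(targets="0 0 30 0;30 6 40 0;60 12 40 0;90 20 40 0;116 25 40 0;116 25 40 0;116 25 40 0;116 25 40 0", gripper=0)

```text
clock: 18.0
tcp_pos: [611.0, 115.3, 110.0]
orientation: [-180.0, 0.0, 83.2]
contact_force: [0.0, 0.4, 0.5]
opening: -0.1
grip_force: 0.0
```

Call:
apply_moves(targets="0 0 -15 0;0 0 -30 0;0 0 -38 0;0 0 -38 0;0 0 -38 0")

```text
clock: 18.5
tcp_pos: [612.0, 115.4, 72.1]
orientation: [-180.0, 0.0, 83.2]
contact_force: [-0.2, 0.8, -0.1]
opening: -0.2
grip_force: 0.0
```

Run:
```python
from v import *
s=read_state(); print(s["tcp_pos"],s["contact_force"],s["opening"],s["clock"])
f=grab_frame("side"); cv2.imwrite("pics/s6.png",cv2.resize(f["img"][160:270,220:350,::-1],None,fx=5,fy=5,interpolation=cv2.INTER_CUBIC))
g=np.load("side.npy",allow_pickle=True).item(); h=cv2.cvtColor(g["img"],cv2.COLOR_RGB2HSV)
m=(h[...,0]>50)&(h[...,0]<70)&(h[...,1]>180); m[:, :240]=0; m[:,285:]=0
v,u=np.nonzero(m); P=np.array([w(g,a,b) for a,b in zip(u,v)]); k=(P[:,2]>58); print(P[k].mean(0),np.percentile(P[k],[5,95],0))
```

```text
[611.95597916 115.37405125  72.06725544] [-0.17700894  0.7575439  -0.12197751] -0.185662173336235 18.5
[607.89443483 123.06755741  66.25638437] [[600.83836223 106.60050481  58.8452537 ]
 [621.7737945  126.89673276  62.93359297]]
```

View pics/s6.png

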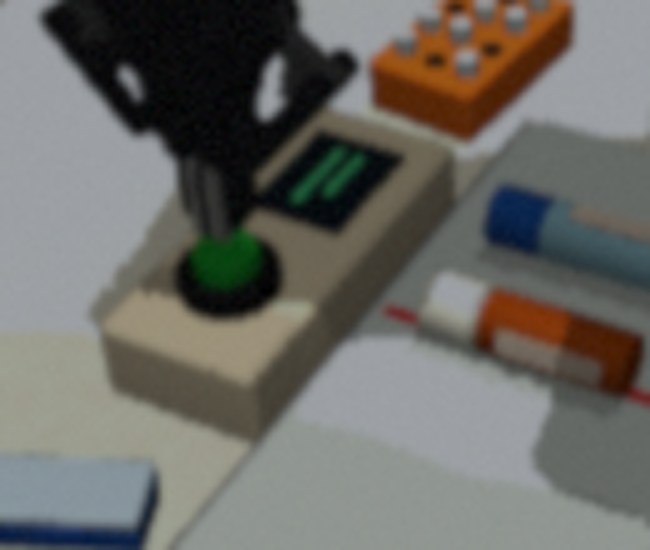

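Shut fingertips hover over the green button (225,250); the vial lies on the line. Pressing down.

Call:
apply_moves(targets="0 0 -3 0;0 0 -6 0;0 0 -8 0;0 0 -8 0")

```text
clock: 18.95
tcp_pos: [611.8, 115.4, 63.8]
orientation: [-180.0, 0.0, 83.2]
contact_force: [0.4, -0.1, -0.2]
opening: -0.0
grip_force: 0.0
```

Call:
apply_moves(targets="0 0 -2 0;0 0 -3 0;0 0 -3 0")

```text
clock: 19.25
tcp_pos: [611.9, 115.4, 60.9]
orientation: [-180.0, 0.0, 83.2]
contact_force: [0.5, -0.3, 0.1]
opening: -0.0
grip_force: 0.0
```

Call:
apply_moves(targets="0 0 -2 0;0 0 -2 0;0 0 -2 0")

```text
clock: 19.55
tcp_pos: [612.1, 115.4, 59.1]
orientation: [180.0, -0.0, 83.2]
contact_force: [0.6, -0.0, 0.7]
opening: -0.2
grip_force: 0.7
```

Call:
apply_moves(targets="0 0 -2 0;0 0 -3 0;0 0 -3 0")

```text
clock: 19.85
tcp_pos: [612.1, 115.4, 56.0]
orientation: [180.0, -0.0, 83.2]
contact_force: [0.5, -1.1, 3.7]
opening: -0.1
grip_force: 1.6
```

Call:
apply_moves(targets="0 0 -1 0;0 0 -2 0;0 0 -2 0")

```text
clock: 20.15
tcp_pos: [612.1, 115.4, 54.0]
orientation: [180.0, -0.0, 83.2]
contact_force: [0.4, -0.1, 3.7]
opening: -0.1
grip_force: 2.2
```

Call:
apply_moves(targets="0 0 -1 0;0 0 -1.5 0;0 0 -1.5 0")

```text
clock: 20.45
tcp_pos: [612.2, 115.5, 53.3]
orientation: [180.0, -0.0, 83.2]
contact_force: [-0.9, 0.6, 11.4]
opening: 0.1
grip_force: 5.7
```

Call:
apply_moves(targets="0 0 -0.5 0;0 0 -0.5 0;0 0 -0.5 0;0 0 -0.5 0")

```text
clock: 20.85
tcp_pos: [612.2, 115.5, 53.2]
orientation: [179.9, -0.0, 83.2]
contact_force: [-4.0, 0.3, 16.2]
opening: 0.1
grip_force: 7.9
```

Bottomed out (hard stop, 16 N). Release and check.

Call:
apply_moves(targets="0 0 5 0;0 0 15 0;0 0 40 0;0 0 70 0;0 0 90 0;0 0 90 0;0 0 90 0;0 0 90 0")

```text
clock: 21.65
tcp_pos: [611.4, 115.3, 140.9]
orientation: [-179.9, 0.0, 83.2]
contact_force: [-0.5, 0.2, -0.0]
opening: -0.1
grip_force: 0.0
```

Run:
```python
from v import *
fit(); s=read_state(); print(s["tcp_pos"],s["contact_force"],s["clock"])
f=grab_frame("side"); cv2.imwrite("pics/s7.png",cv2.resize(f["img"][150:320,200:420,::-1],None,fx=3.4,fy=3.4,interpolation=cv2.INTER_CUBIC))
```

```text
line frame y at x=0 -1.6, at x=10 -1.4, ang 0.8 deg, dz -1.1, amber x-range [-41.  23.] 232
world axis [486.7  89.9]
world axis [496.6  88.6]
[611.42576113 115.33534184 140.84063931] [-0.37532682  0.54709113 -0.25632568] 21.7
```

View pics/s7.png

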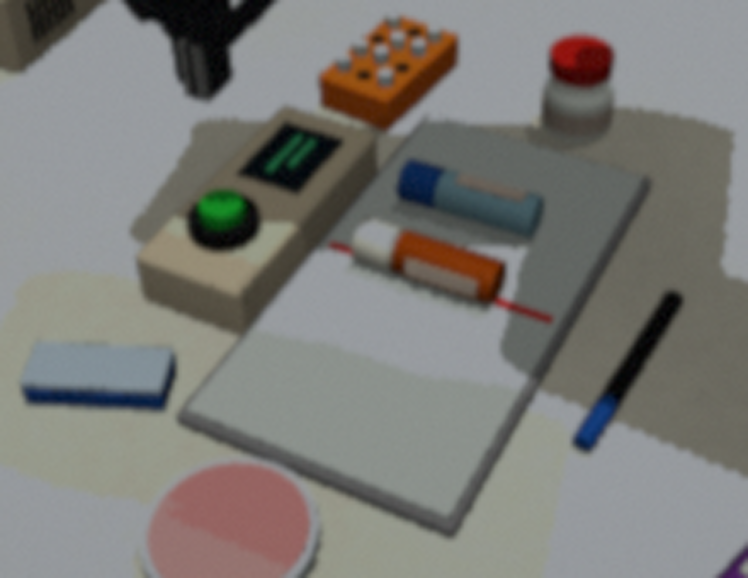

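The vial (430,262) lies along the line, the button is released, and everything else is in place with the arm clear.

```bash
python3 -c "
from rig import hand_in
print(hand_in())"
```

```text
the job is handed in; nothing more can be done
None
```

I rolled the amber vial onto the red line (within about 1 mm and 1° by my last camera measurement), pressed the green button to its stop and released it, and handed the job in at about 22 s. The hand-in returned no verdict. In the last picture the vial lay along the line and nothing else looked moved.

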